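Put the setting rings back in their nests

ROBOT

A 6-joint arm with a two-finger parallel gripper is mounted at the origin on the work surface. World frame = base frame: x ahead of the robot, y to its left, z up, the work surface at z = 0. Lengths are in m, angles in degrees, forces in N, time in s.
With the tool pointing down it reaches from about 0.375 to 0.9 m from the base axis. Payload 3.1 kg.
Tool frame: the origin (TCP) lies on the centre line of the jaws, within the pads' length; the fingertips stand manip.tcp_to_tips ahead of it and the grasp point (between the pads) lies 6 mm ahead of it (manip.tcp_to_tips is the distance from the TCP to the fingertips, in m); z points along the fingers, y is the line along which they close (so a half turn about z gives the same grasp; the last joint's range is limited). The gripper opens to 87 mm and grips with 3 to 60 N. Pads are 19 mm wide; open, the fingers measure 117 mm over their backs; the gripper's body (75 mm by 190 mm) begins 51 mm behind the grasp point.
Start: joints at [-77.779, 30.224, 82.088, -0, 67.689, -10.227], TCP at [0.239, -0.578, 0.248] pointing down, gripper open.
Joint ranges: [-176.69, 176.69], [-43.24, 126.21], [12.49, 139.97], [-82, 262], [0, 151.66], [-163.58, 163.58]. Speed limits (degrees/s): [159.86, 159.86, 180, 180, 180, 180].

INTERFACE

Orientations are given as a 3x3 rotation matrix whose columns are the frame's x, y, z axes.
In Python, from bench import manip gives the robot as it stands.
- The arm moves only by the tool play_rows, never from a script. Its argument "targets" is a list of rows, each an object with "delta_rot": the turn, a rotation vector about the tool's x, y, z as a fraction of full scale, a list of three; "xyz": the shift along the tool's x, y, z as a fraction of full scale, a list of three; "gripper": the opening, from 0 (shut) to 1 (fully open). A call has 1 to 20 rows; each row is the pose to reach, as a shift and turn from the pose commanded when the call began, along the tool's axes at that moment, turning the shorter way round; what a row does not reach only later rows make up. Full scale, the value 1, is 0.15 m for a shift and 2 pi rad for a turn. A row lasts 1/10 s, in which the tool goes at most 50 mm and 8.59 degrees, less where a joint would pass 70% of its speed; a pose out of reach is approached as far as the arm can. A call with a number of a shift or a turn outside -1 to 1 is refused whole. A call with a gripper value outside its range is refused whole. The fingers move at their own pace and stop on an object; "squeeze" is the grip in N (left out, the last holds). Time passes only in rows, so rows that repeat a pose let the fingers close. It gives the time, the measured TCP pose, the force, the opening and the grip force at its end, in the units of the state.
- manip.get_state(): the state, without advancing time (a new reading comes with each control period).
- manip.camera(name): name is "scene" or "side" or "wrist"; returns (picture, depth): 400x640x3 uint8, blue, green, red; 400x640 float32, m along the optical axis (not along the pixel's ray), 0 where there is no reading.
- manip.get_calibration(name): a dict with "intrinsics" (3x3 intrinsics, pixels), "R" (3x3) and "t" (3): a world point X has camera coordinates R X + t. Camera axes: x right, y down, z forward; pixel columns grow to the right and rows downward; lengths in m; the calibration is good to about 2 mm. The wrist camera is an equidistant fisheye: a pixel r from the principal point sees the ray r / f radians off the axis. A picture is of the moment at which its call begins: read the wrist's pose just before it. get_calibration takes no time and is no camera call; for the wrist camera it gives the pose at the moment of the call.
- manip.sign_off(): hands the job in; it is judged then, once.
Trained networks look in the newest picture that a camera, given by its name, has taken for a name from the list of things; names that differ only in an ending like _2 or _b are one class to them, and where a whole thing is asked for, a point or a joint stands for the part that bears it (a point fixed in the world has none). Each returns a list of dicts, best first, with "confidence" (0 to 1); they miss things now and then, are a little off and sometimes report something else, mostly with a low value. They report only what shows in the picture. A call takes as long as a camera call. They do not tell look-alikes from the thing itself.
- manip.find_in(name, camera): "rect" ([left, top, right, bottom] in pixels, round what is visible of it).
The state is a dict: "t": time; "joint_pos": joint angles; "qvel": joint speeds; "effort": joint torques, N m; "ee_pos": TCP position; "tool_rot": TCP orientation; "ft_force": force on the tool from outside, world axes, zero at the start; "wrist_torque": the same for the moment, N m; "opening": finger opening in m; "grip_force": force on a finger pad.
Only numpy, scipy, OpenCV 4.12 (cv2) and the standard library are available. Lean on these libraries where they do the work, as an engineer would, in place of code of your own. Each camera call takes 0.05 s, during which the arm holds its last target. There are 200 camera calls.

TASK

Put the four round steel setting rings back in their black nests on the inspection bench, each lying flat on the floor of the nest made for its size: the smallest ring in the smallest nest, and so on up to the largest in the largest. Set them down gently rather than dropping them, and leave the solid steel disc and the hexagonal nut where they are.

Things in the scene. Friction and masses are not known exactly. Their poses are not given: they have to be found in the camera images.
- ring_a: the smallest setting ring: a loose plain round steel ring lying flat, outer diameter 26 mm, through bore 12 mm, 20 mm high. Origin at the centre of its underside, z up along its axis.
- ring_b: the second smallest setting ring: a loose plain round steel ring lying flat, outer diameter 38 mm, through bore 20 mm, 20 mm high. Origin at the centre of its underside, z up along its axis.
- ring_c: the second largest setting ring: a loose plain round steel ring lying flat, outer diameter 50 mm, through bore 30 mm, 20 mm high. Origin at the centre of its underside, z up along its axis.
- ring_d: the largest setting ring: a loose plain round steel ring lying flat, outer diameter 62 mm, through bore 40 mm, 20 mm high. Origin at the centre of its underside, z up along its axis.
- nest_a: the smallest nest: a round shallow black plastic dish with a grey felt floor, fixed to the bench, outer diameter 50 mm, inner diameter 42 mm, floor 3 mm thick, rim 8 mm above the bench (5 mm above its floor). Origin at the centre of its underside, on the bench. It is the nest for the smallest ring, 26 mm across, which fits with 8 mm to spare all round.
- nest_b: the second smallest nest: a round shallow black plastic dish with a grey felt floor, fixed to the bench, outer diameter 62 mm, inner diameter 54 mm, floor 3 mm thick, rim 8 mm above the bench (5 mm above its floor). Origin at the centre of its underside, on the bench. It is the nest for the second smallest ring, 38 mm across, which fits with 8 mm to spare all round.
- nest_c: the second largest nest: a round shallow black plastic dish with a grey felt floor, fixed to the bench, outer diameter 74 mm, inner diameter 66 mm, floor 3 mm thick, rim 8 mm above the bench (5 mm above its floor). Origin at the centre of its underside, on the bench. It is the nest for the second largest ring, 50 mm across, which fits with 8 mm to spare all round.
- nest_d: the largest nest: a round shallow black plastic dish with a grey felt floor, fixed to the bench, outer diameter 86 mm, inner diameter 78 mm, floor 3 mm thick, rim 8 mm above the bench (5 mm above its floor). Origin at the centre of its underside, on the bench. It is the nest for the largest ring, 62 mm across, which fits with 8 mm to spare all round.
- disc: a solid round steel disc without a bore, 44 mm diameter, 20 mm high, loose; not to be moved. Origin at the centre of its underside.
- nut: a hexagonal steel nut with a hole about 22 mm wide, 42 mm across the flats, 48 mm across the corners, 20 mm high, loose; not to be moved. Origin at the centre of its underside.
Things that resemble listed ones, but are neither listed nor needed, are in the scene too. Leave any orange look-alike of the ring_d alone.

How it is judged:
By the outcome, as a careful person would: the job done as asked, in the order asked, and still so for the second after the job is handed in, with the robot touching nothing.
It also fails if it takes over 96 s, if anything falls off the work surface, if the arm or the gripper's body presses on something with over 40 N, if the wrist force passes 120 N, or if a joint passes its speed limit or range.

## Working session

There is one attempt and no reset: what is moved stays moved. The work goes in short steps, Python scripts to look and compute and a tool call to move; the robot and the scene stay as the last step left them, time stands still between calls to the robot, and variables do not carry over. Pictures are saved under pics/ and viewed, at most 14 in all, crops included, and the job is handed in when it is done.

Besides the shell and the picture viewer there is one more tool, called as name(argument=value, ...) on one line, values as JSON. play_rows: Moves the arm, as the interface text tells. Shift numbers are shares of 0.15 m and turn numbers shares of 2 pi rad, none past 1 either way. Its arguments: {"type":"object","properties":{"targets":{"type":"array","items":{"type":"object","properties":{"delta_rot":{"type":"array","items":{"type":"number"}},"xyz":{"type":"array","items":{"type":"number"}},"gripper":{"type":"number"}}}},"squeeze":{"type":"number"}},"required":["targets"]}

```bash
mkdir -p pics; ls
python3 - <<'E'
from bench import manip
import cv2,numpy as np
s=manip.get_state();print(s['t'],s['ee_pos'],s['tool_rot'],s['opening'],manip.tcp_to_tips)
for n in("scene","side"):
    p,d=manip.camera(n);cv2.imwrite(f"pics/{n}0.png",p);np.savez(f"{n}0.npz",p=p,d=d)
    c=manip.get_calibration(n);print(n,c)
E
```

```text
pics
0.0 [ 0.23851451 -0.57696073  0.2465667 ] [[ 9.24227796e-01  3.81841250e-01 -4.90861237e-04]
 [ 3.81841391e-01 -9.24225378e-01  2.14557980e-03]
 [ 3.65604460e-04 -2.17043563e-03 -9.99997578e-01]] 0.08726574536047087 0.025
scene {'intrinsics': array([[505.88034974,   0.        , 321.87730914],
       [  0.        , 505.88034974, 199.17572208],
       [  0.        ,   0.        ,   1.        ]]), 'R': array([[-0.52801531,  0.8492071 ,  0.00686474],
       [ 0.63256372,  0.3986797 , -0.66401629],
       [-0.56662418, -0.34626838, -0.74768659]]), 't': array([ 0.25969666, -0.29612582,  1.40582086])}
side {'intrinsics': array([[398.87008886,   0.        , 326.57681406],
       [  0.        , 398.87008886, 204.60425783],
       [  0.        ,   0.        ,   1.        ]]), 'R': array([[-0.98793837, -0.15466512, -0.00751497],
       [-0.10201206,  0.68658864, -0.71985386],
       [ 0.11649598, -0.71040463, -0.69408497]]), 't': array([0.51181424, 0.10133103, 0.77988567])}
```

View pics/scene0.png

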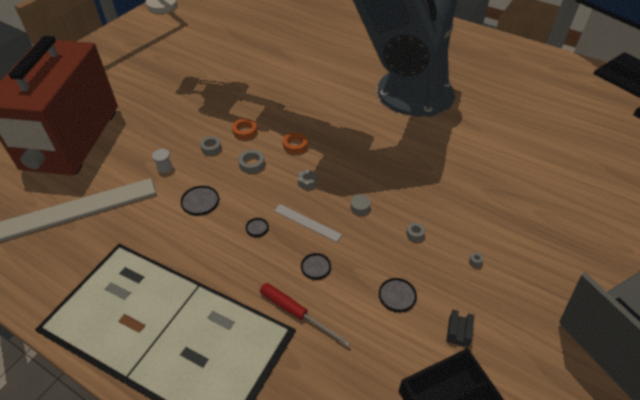

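View pics/side0.png

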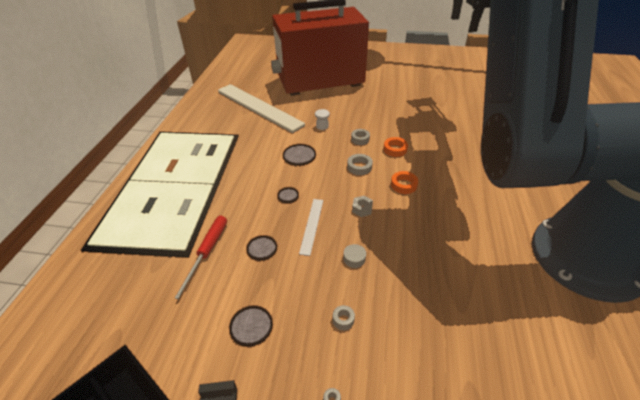

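```bash
cat > h.py <<'E'
from bench import manip
import numpy as np,cv2
def ray(c,u,v,z):
    K=c['intrinsics'];d=np.linalg.inv(K)@[u,v,1];R=c['R'];o=-R.T@c['t'];w=R.T@d
    return o+w*(z-o[2])/w[2]
E
python3 - <<'E'
from h import *
for n in("scene","side"):
    manip.camera(n);c=manip.get_calibration(n)
    for k,z in(("ring_a",.01),("nest_a",.004),("disc",.01),("nut",.01)):
        for r in manip.find_in(k,n):
            q=r['rect'];print(n,k,np.round(q,0),round(r['confidence'],2),ray(c,(q[0]+q[2])/2,(q[1]+q[3])/2,z).round(3))
E
```

```text
scene ring_a [232. 116. 256. 143.] 0.8 [ 0.388 -0.298  0.01 ]
scene ring_a [280. 134. 309. 154.] 0.79 [ 0.363 -0.16   0.01 ]
scene ring_a [404. 222. 422. 242.] 0.67 [0.458 0.206 0.01 ]
scene ring_a [203. 137. 220. 157.] 0.66 [ 0.481 -0.324  0.01 ]
scene ring_a [236. 150. 264. 172.] 0.55 [ 0.469 -0.216  0.01 ]
scene ring_a [469. 251. 482. 265.] 0.52 [0.451 0.342 0.01 ]
scene nest_a [301. 254. 333. 280.] 0.9 [0.637 0.078 0.004]
scene nest_a [377. 279. 414. 308.] 0.62 [0.609 0.24  0.004]
scene nest_a [180. 186. 219. 217.] 0.56 [ 0.63  -0.235  0.004]
scene disc [350. 196. 367. 216.] 0.67 [0.456 0.072 0.01 ]
scene nut [299. 167. 320. 191.] 0.55 [ 0.444 -0.063  0.01 ]
side ring_a [348. 156. 375. 175.] 0.92 [ 0.465 -0.206  0.01 ]
side ring_a [391. 170. 419. 190.] 0.78 [ 0.358 -0.169  0.01 ]
side ring_a [386. 137. 408. 158.] 0.65 [ 0.381 -0.295  0.01 ]
side ring_a [353. 129. 370. 144.] 0.63 [ 0.475 -0.331  0.01 ]
side ring_a [334. 306. 357. 331.] 0.6 [0.452 0.212 0.01 ]
side nest_a [245. 237. 278. 261.] 0.74 [0.636 0.08  0.004]
side nest_a [230. 306. 274. 346.] 0.66 [0.607 0.246 0.004]
side nest_a [283. 144. 319. 163.] 0.65 [ 0.621 -0.241  0.004]
side nest_a [278. 188. 301. 205.] 0.51 [ 0.616 -0.079  0.004]
side disc [343. 245. 364. 268.] 0.71 [0.453 0.077 0.01 ]
side disc [348. 157. 372. 175.] 0.48 [ 0.467 -0.205  0.01 ]
side nut [351. 194. 373. 215.] 0.62 [ 0.451 -0.069  0.01 ]
```

The scene shows grey rings near px (250,160), (210,146), (415,232) and (476,260). The nut is at (308,179), the disc at (360,205), and the orange look-alikes at (244,128) and (294,143). The nests are at (200,200), (257,227), (316,266) and (397,294). I'll rectify both views to measure sizes.

```bash
cat >> h.py <<'E'
def warp(p,c,x0,y0,w,z,S=4):
    """top view patch at height z, S px per mm-ish: rows = x decreasing, cols = y decreasing; w in m"""
    n=int(w*1000*S);a=(np.arange(n)/n-.5)*w
    X=np.stack(np.broadcast_arrays((x0-a)[:,None],(y0-a)[None,:],z),-1)
    q=(X@c['R'].T+c['t'])@c['intrinsics'].T
    m=(q[...,:2]/q[...,2:]).astype(np.float32)
    return cv2.remap(p,m[...,0],m[...,1],cv2.INTER_CUBIC)
def cloud(d,c):
    v,u=np.indices(d.shape);K=c['intrinsics']
    P=np.stack([(u-K[0,2])/K[0,0]*d,(v-K[1,2])/K[1,1]*d,d],-1)
    return (P-c['t'])@c['R']
E
python3 - <<'E'
from h import *
C=[('R1',.478,-.327,.02),('R2',.467,-.211,.02),('R3',.455,.209,.02),('R4',.451,.342,.02),('N1',.627,-.238,.008),('N2',.616,-.079,.008),('N3',.637,.079,.008),('N4',.608,.243,.008)]
rows=[]
for n in("scene","side"):
    f=np.load(n+"0.npz");c=manip.get_calibration(n);W=cloud(f['d'],c)
    r=[]
    for k,x,y,z in C:
        im=warp(f['p'],c,x,y,.1,z,2);im=cv2.convertScaleAbs(im,alpha=1.8)
        for t in range(0,200,20): cv2.line(im,(t,0),(t,3),(0,255,255),1);cv2.line(im,(0,t),(3,t),(0,255,255),1)
        r.append(im)
        m=(f['d']>0)&(np.hypot(W[...,0]-x,W[...,1]-y)<.055)
        if z>.01:
            t=m&(W[...,2]>.014)&(W[...,2]<.026);Q=W[t]
            (a,b),(w,h),_=cv2.minAreaRect(Q[:,:2].astype(np.float32))
            print(n,k,t.sum(),(a,b),'rect',w,h,np.median(Q[:,2]), 'bench z',np.median(W[m][:,2]))
        else: print(n,k,np.percentile(W[m][:,2],[5,50,95]).round(4))
    rows+= [np.hstack(r[:4]),np.hstack(r[4:])]
im=np.vstack(rows)
cv2.imwrite("pics/rect.png",cv2.resize(im,(600,600)))
E
```

```text
scene R1 198 (0.4806799292564392, -0.3291406035423279) rect 0.052691131830215454 0.046106405556201935 0.019875672466895686 bench z 0.0018345289642967234
scene R2 291 (0.47211167216300964, -0.21216827630996704) rect 0.06133945286273956 0.06149131432175636 0.02015377620246649 bench z 0.002556759671304453
scene R3 185 (0.45826947689056396, 0.20937226712703705) rect 0.036164965480566025 0.03781338781118393 0.020053837127147325 bench z 0.0009414116108209943
scene R4 109 (0.4585611820220947, 0.3430483341217041) rect 0.024389071390032768 0.024566911160945892 0.019651336442454696 bench z 0.0006255971867317991
scene N1 [-0.0006  0.0035  0.009 ]
scene N2 [-0.0015  0.0015  0.0077]
scene N3 [-0.0014  0.0017  0.0081]
scene N4 [-0.0013  0.0023  0.0084]
side R1 154 (0.4789803922176361, -0.32549187541007996) rect 0.04679981619119644 0.0495644211769104 0.02016340631753765 bench z 0.0018249521389265325
side R2 263 (0.46974241733551025, -0.21032464504241943) rect 0.06082737818360329 0.060836873948574066 0.020200683898561018 bench z 0.0020727276888684244
side R3 306 (0.45667243003845215, 0.21082022786140442) rect 0.036356694996356964 0.03686952590942383 0.020197640604079498 bench z 0.0008779190402261963
side R4 141 (0.45746007561683655, 0.3398294448852539) rect 0.024641554802656174 0.01708751730620861 0.020159401115589018 bench z 0.0007232034525256994
side N1 [0.0001 0.0038 0.0092]
side N2 [-0.0006  0.0015  0.0083]
side N3 [-0.0006  0.0017  0.0085]
side N4 [-0.0006  0.0023  0.0084]
```

View pics/rect.png

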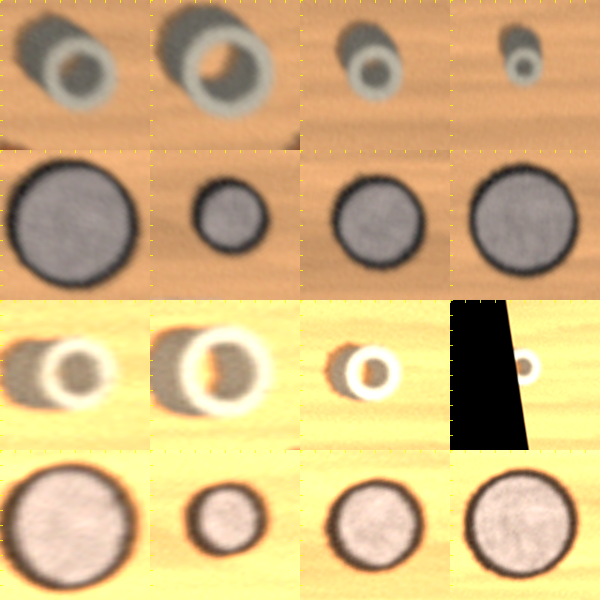

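Sizes fit cleanly. R4 (px 476,260) is about 25 mm, so ring_a. R3 (415,232) is about 37 mm, so ring_b. R1 (210,146) is about 49 mm, so ring_c. R2 (250,160) is about 61 mm and grey, so ring_d; the two orange ones are look-alikes. The crop confirms bores in all four. Nests: N2 = a, N3 = b, N4 = c, N1 = d. Next I'll refine the nest centres and check the clearances.

Run:
```python
from h import *
C=[('N1d',.627,-.238),('N2a',.616,-.079),('N3b',.637,.079),('N4c',.608,.243)]
for n in("scene","side"):
    f=np.load(n+"0.npz");c=manip.get_calibration(n);W=cloud(f['d'],c)
    for k,x,y in C:
        im=warp(f['p'],c,x,y,.1,.008,4);lo=cv2.GaussianBlur(im,(0,0),3)[...,2].astype(np.uint8)
        th,b=cv2.threshold(lo,0,255,cv2.THRESH_BINARY_INV+cv2.THRESH_OTSU)
        cs,_=cv2.findContours(b,cv2.RETR_EXTERNAL,cv2.CHAIN_APPROX_NONE);q=max(cs,key=cv2.contourArea)
        (u,v),(w,h),_=cv2.fitEllipse(q)
        print(n,k,'x',round(x-(v/400-.5)*.1,4),'y',round(y-(u/400-.5)*.1,4),'d',w/4,h/4)
    m=(f['d']>0)&(W[...,2]>.028)&(W[...,0]>.3)&(W[...,0]<.75)&(np.abs(W[...,1])<.55)
    nc,l,st,ce=cv2.connectedComponentsWithStats(m.astype(np.uint8))
    for i in range(1,nc):
        if st[i,4]>40: Q=W[l==i];print(n,'tall',Q.min(0).round(3),Q.max(0).round(3),st[i,4])
```

```text
scene N1d x 0.6277 y -0.2358 d 87.03650665283203 95.33444213867188
scene N2a x 0.622 y -0.0821 d 51.98017883300781 57.715476989746094
scene N3b x 0.6385 y 0.0767 d 63.639888763427734 68.609619140625
scene N4c x 0.6111 y 0.2441 d 75.34530639648438 79.19994354248047
scene tall [ 0.671 -0.55   0.028] [ 0.744 -0.521  0.204] 2115
scene tall [ 0.571 -0.398  0.028] [ 0.612 -0.359  0.05 ] 209
scene tall [0.512 0.497 0.028] [0.58 0.55 0.21] 1788
scene tall [0.598 0.346 0.028] [0.649 0.37  0.036] 186
scene tall [0.59  0.373 0.028] [0.641 0.397 0.035] 187
scene tall [0.667 0.343 0.028] [0.75  0.476 0.055] 1089
side N1d x 0.6257 y -0.2337 d 87.52134704589844 96.91463470458984
side N2a x 0.6198 y -0.0796 d 51.68101501464844 60.59778594970703
side N3b x 0.6364 y 0.079 d 63.31688690185547 69.46243286132812
side N4c x 0.6089 y 0.2459 d 74.67434692382812 79.1180419921875
side tall [ 0.665 -0.55   0.028] [ 0.742 -0.521  0.203] 1350
side tall [ 0.571 -0.399  0.028] [ 0.609 -0.358  0.048] 139
side tall [0.675 0.344 0.028] [0.75  0.394 0.053] 264
side tall [0.597 0.348 0.028] [0.648 0.372 0.035] 348
```

play_rows(targets=[{"xyz": [0.5, -1, 0], "delta_rot": [0, 0, -0.188], "gripper": 1}, {"xyz": [0.5, -1, 0], "delta_rot": [0, 0, -0.188], "gripper": 1}, {"xyz": [0.5, -1, 0], "delta_rot": [0, 0, -0.188], "gripper": 1}, {"xyz": [0.5, -1, 0], "delta_rot": [0, 0, -0.188], "gripper": 1}, {"xyz": [0.5, -1, 0], "delta_rot": [0, 0, -0.188], "gripper": 1}, {"xyz": [0.5, -1, 0], "delta_rot": [0, 0, -0.188], "gripper": 1}, {"xyz": [0.5, -1, 0], "delta_rot": [0, 0, -0.188], "gripper": 1}, {"xyz": [0.5, -1, 0], "delta_rot": [0, 0, -0.188], "gripper": 1}, {"xyz": [0.5, -1, 0], "delta_rot": [0, 0, -0.188], "gripper": 1}, {"xyz": [0.5, -1, 0], "delta_rot": [0, 0, -0.188], "gripper": 1}])

```text
t: 1.6
ee_pos: [0.2508, -0.4104, 0.2477]
tool_rot: [[0.001, 1.0, 0.0], [1.0, -0.001, -0.0], [-0.0, 0.0, -1.0]]
ft_force: [0.4, -0.2, -1.0]
opening: 0.0868
grip_force: 0.0
```

play_rows(targets=[{"xyz": [0.5, 1, 0], "delta_rot": [0, 0, 0], "gripper": 1}, {"xyz": [1, 1, 0], "delta_rot": [0, 0, 0], "gripper": 1}, {"xyz": [1, 1, 0], "delta_rot": [0, 0, 0], "gripper": 1}, {"xyz": [1, 1, 0], "delta_rot": [0, 0, 0], "gripper": 1}, {"xyz": [1, 1, 0], "delta_rot": [0, 0, 0], "gripper": 1}])

```text
t: 2.1
ee_pos: [0.4021, -0.2562, 0.2476]
tool_rot: [[-0.004, 1.0, 0.0], [1.0, 0.004, 0.002], [0.002, 0.0, -1.0]]
ft_force: [-1.8, -0.3, 0.6]
opening: 0.0874
grip_force: 0.0
```

play_rows(targets=[{"xyz": [1, 0.38, 0], "delta_rot": [0, 0, 0], "gripper": 1}, {"xyz": [1, 0.38, 0], "delta_rot": [0, 0, 0], "gripper": 1}, {"xyz": [1, 0.38, 0], "delta_rot": [0, 0, 0], "gripper": 1}, {"xyz": [1, 0.38, 0], "delta_rot": [0, 0, 0], "gripper": 1}])

```text
t: 2.5
ee_pos: [0.4575, -0.1055, 0.2476]
tool_rot: [[-0.005, 1.0, -0.0], [1.0, 0.005, 0.002], [0.002, -0.0, -1.0]]
ft_force: [-0.9, -0.4, -0.3]
opening: 0.087
grip_force: 0.0
```

play_rows(targets=[{"xyz": [1, 0, 0], "delta_rot": [0, 0, 0], "gripper": 1}, {"xyz": [1, 0, 0], "delta_rot": [0, 0, 0], "gripper": 1}, {"xyz": [1, 0, 0], "delta_rot": [0, 0, 0], "gripper": 1}, {"xyz": [1, 0, 0], "delta_rot": [0, 0, 0], "gripper": 1}])

```text
t: 2.9
ee_pos: [0.4554, 0.0449, 0.2475]
tool_rot: [[-0.008, 1.0, -0.001], [1.0, 0.008, 0.002], [0.002, -0.001, -1.0]]
ft_force: [-0.2, -0.7, 0.1]
opening: 0.0873
grip_force: 0.0
```

play_rows(targets=[{"xyz": [1, 0, 0], "delta_rot": [0, 0, 0], "gripper": 1}, {"xyz": [1, 0, 0], "delta_rot": [0, 0, 0], "gripper": 1}, {"xyz": [1, 0, 0], "delta_rot": [0, 0, 0], "gripper": 1}, {"xyz": [1, 0, 0], "delta_rot": [0, 0, 0], "gripper": 1}])

```text
t: 3.3
ee_pos: [0.4566, 0.194, 0.2477]
tool_rot: [[-0.007, 1.0, 0.002], [1.0, 0.007, 0.002], [0.002, 0.002, -1.0]]
ft_force: [-0.5, -0.8, -0.4]
opening: 0.087
grip_force: 0.0
```

play_rows(targets=[{"xyz": [1, 0, 0.5], "delta_rot": [0, 0, 0], "gripper": 1}, {"xyz": [1, 0, 0.5], "delta_rot": [0, 0, 0], "gripper": 1}, {"xyz": [1, 0, 0.5], "delta_rot": [0, 0, 0], "gripper": 1}, {"xyz": [1, 0, 0.5], "delta_rot": [0, 0, 0], "gripper": 1}, {"xyz": [1, 0, 0.5], "delta_rot": [0, 0, 0], "gripper": 1}, {"xyz": [1, 0, 0.5], "delta_rot": [0, 0, 0], "gripper": 1}])

```text
t: 3.9
ee_pos: [0.4567, 0.3385, 0.1727]
tool_rot: [[-0.001, 1.0, -0.0], [1.0, 0.001, -0.001], [-0.001, -0.0, -1.0]]
ft_force: [0.1, -0.1, 0.2]
opening: 0.0872
grip_force: 0.0
```

```bash
cat >> h.py <<'E'
def wcloud():
    c=manip.get_calibration("wrist");p,d=manip.camera("wrist");K=c['intrinsics']
    v,u=np.indices(d.shape);a=(u-K[0,2])/K[0,0];b=(v-K[1,2])/K[1,1];r=np.hypot(a,b)+1e-9
    s=np.tan(np.minimum(r,1.5))/r
    P=np.stack([a*s*d,b*s*d,d],-1);return p,d,(P-c['t'])@c['R']
def tops(x,y,rad=.045,lo=.014,hi=.027):
    p,d,W=wcloud();m=(d>0)&(np.hypot(W[...,0]-x,W[...,1]-y)<rad)&(W[...,2]>lo)&(W[...,2]<hi)
    Q=W[m];print(m.sum(),'min',Q.min(0).round(4),'max',Q.max(0).round(4),'mid',((Q.min(0)+Q.max(0))/2).round(4),'medz',np.median(Q[:,2]).round(4));return p,m
E
python3 - <<'E'
from h import *
s=manip.get_state();print(s['ee_pos'])
p,m=tops(.458,.342)
cv2.imwrite('pics/w1.png',p)
E
```

```text
[0.4566664  0.33847925 0.17266578]
453 min [0.444  0.333  0.0141] max [0.469  0.3581 0.0219] mid [0.4565 0.3456 0.018 ] medz 0.0197
```

View pics/w1.png

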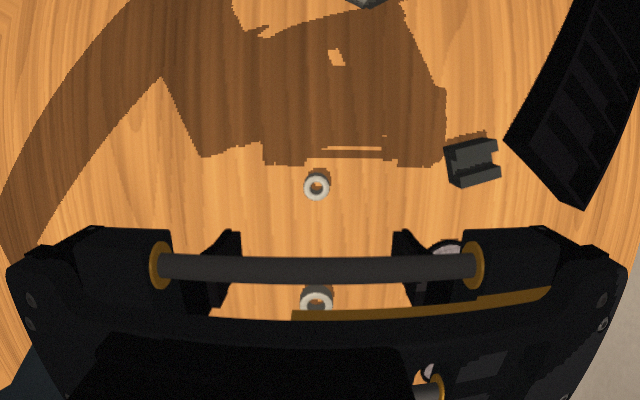

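The wrist view shows ring_a at px (316,186) and ring_b at (316,300), the latter behind the gripper. ring_a is at (0.457, 0.344), 25 mm across with its top at 20 mm, as expected.

play_rows(targets=[{"xyz": [0.037, 0, 0.3], "delta_rot": [0, 0, 0], "gripper": 0.6}, {"xyz": [0.037, 0, 0.6], "delta_rot": [0, 0, 0], "gripper": 0.6}, {"xyz": [0.037, 0, 0.8], "delta_rot": [0, 0, 0], "gripper": 0.6}, {"xyz": [0.037, 0, 0.88], "delta_rot": [0, 0, 0], "gripper": 0.6}, {"xyz": [0.037, 0, 0.92], "delta_rot": [0, 0, 0], "gripper": 0.6}, {"xyz": [0.037, 0, 0.92], "delta_rot": [0, 0, 0], "gripper": 0.6}, {"xyz": [0.037, 0, 0.92], "delta_rot": [0, 0, 0], "gripper": 0}, {"xyz": [0.037, 0, 0.92], "delta_rot": [0, 0, 0], "gripper": 0}, {"xyz": [0.037, 0, 0.92], "delta_rot": [0, 0, 0], "gripper": 0}, {"xyz": [0.037, 0, 0.92], "delta_rot": [0, 0, 0], "gripper": 0}, {"xyz": [0.037, 0, 0.92], "delta_rot": [0, 0, 0], "gripper": 0}, {"xyz": [0.037, 0, 0.92], "delta_rot": [0, 0, 0], "gripper": 0}, {"xyz": [0.037, 0, 0.92], "delta_rot": [0, 0, 0], "gripper": 0}, {"xyz": [0.037, 0, 0.92], "delta_rot": [0, 0, 0], "gripper": 0}], squeeze=20)

```text
t: 5.35
ee_pos: [0.4563, 0.3459, 0.0352]
tool_rot: [[-0.002, 1.0, 0.001], [1.0, 0.002, 0.001], [0.001, 0.001, -1.0]]
ft_force: [0.3, -0.5, 6.0]
opening: 0.0251
grip_force: 20.0
```

play_rows(targets=[{"xyz": [0, 0, -0.1], "delta_rot": [0, 0, 0], "gripper": 0}, {"xyz": [0, 0, -0.3], "delta_rot": [0, 0, 0], "gripper": 0}, {"xyz": [-0.1, 0.1, -0.5], "delta_rot": [0, 0, 0], "gripper": 0}, {"xyz": [-0.3, 0.3, -0.6], "delta_rot": [0, 0, 0], "gripper": 0}, {"xyz": [-0.53, 0.53, -0.6], "delta_rot": [0, 0, 0], "gripper": 0}, {"xyz": [-0.76, 0.76, -0.6], "delta_rot": [0, 0, 0], "gripper": 0}, {"xyz": [-1, 1, -0.6], "delta_rot": [0, 0, 0], "gripper": 0}])

```text
t: 6.05
ee_pos: [0.6065, 0.1955, 0.1255]
tool_rot: [[-0.003, 1.0, 0.0], [1.0, 0.003, 0.0], [0.0, 0.0, -1.0]]
ft_force: [0.8, 0.9, -1.3]
opening: 0.0253
grip_force: 20.0
```

play_rows(targets=[{"xyz": [-0.3, 0.04, 0], "delta_rot": [0, 0, 0], "gripper": 0}, {"xyz": [-0.6, 0.087, 0], "delta_rot": [0, 0, 0], "gripper": 0}, {"xyz": [-0.9, 0.087, 0], "delta_rot": [0, 0, 0], "gripper": 0}, {"xyz": [-1, 0.087, 0], "delta_rot": [0, 0, 0], "gripper": 0}])

```text
t: 6.45
ee_pos: [0.6192, 0.0423, 0.1249]
tool_rot: [[0.002, 1.0, -0.0], [1.0, -0.002, -0.001], [-0.001, -0.0, -1.0]]
ft_force: [0.1, 0.5, -0.3]
opening: 0.0252
grip_force: 20.0
```

play_rows(targets=[{"xyz": [-0.3, 0, 0], "delta_rot": [0, 0, 0], "gripper": 0}, {"xyz": [-0.55, 0, 0], "delta_rot": [0, 0, 0], "gripper": 0}, {"xyz": [-0.75, 0, 0], "delta_rot": [0, 0, 0], "gripper": 0}, {"xyz": [-0.833, 0, 0], "delta_rot": [0, 0, 0], "gripper": 0}, {"xyz": [-0.833, 0, 0], "delta_rot": [0, 0, 0], "gripper": 0}, {"xyz": [-0.833, 0, 0], "delta_rot": [0, 0, 0], "gripper": 0}])

```text
t: 7.05
ee_pos: [0.619, -0.0768, 0.1246]
tool_rot: [[-0.003, 1.0, -0.001], [1.0, 0.003, 0.001], [0.001, -0.001, -1.0]]
ft_force: [-0.5, 0.0, -0.7]
opening: 0.0253
grip_force: 20.0
```

Run:
```python
from h import *
s=manip.get_state();print(s['t'],s['ee_pos'],s['opening'],s['grip_force'])
p,d,W=wcloud();cv2.imwrite('pics/w2.png',p)
m=(d>0)&(np.hypot(W[...,0]-.62,W[...,1]+.08)<.05)&(W[...,2]<.014);Q=W[m];print(np.percentile(Q[:,2],[2,50,98]))
r=Q[Q[:,2]>.0055];print(r.min(0),r.max(0),(r.min(0)+r.max(0))/2)
```

```text
7.05 [ 0.6190347  -0.07682636  0.12458234] 0.02532499177643598 19.999908423051238
[-0.0012543   0.00036632  0.00828262]
[ 0.59642584 -0.10077065  0.00551148] [ 0.64466837 -0.0566208   0.01013444] [ 0.6205471  -0.07869573  0.00782296]
```

View pics/w2.png

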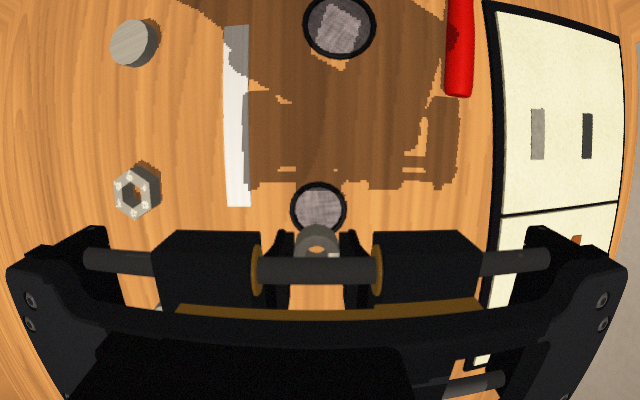

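The wrist view shows ring_a held at px (317,245), with nest_a at (319,207) directly below. Measured nest_a centre is (0.6205, -0.079), matching the commanded pose. Lowering.

play_rows(targets=[{"xyz": [0, 0, 0.2], "delta_rot": [0, 0, 0], "gripper": 0}, {"xyz": [0, 0, 0.4], "delta_rot": [0, 0, 0], "gripper": 0}, {"xyz": [0, 0, 0.5], "delta_rot": [0, 0, 0], "gripper": 0}, {"xyz": [0, 0, 0.54], "delta_rot": [0, 0, 0], "gripper": 0}, {"xyz": [0, 0, 0.56], "delta_rot": [0, 0, 0], "gripper": 0}, {"xyz": [0, 0, 0.57], "delta_rot": [0, 0, 0], "gripper": 0}, {"xyz": [0, 0, 0.577], "delta_rot": [0, 0, 0], "gripper": 0}, {"xyz": [0, 0, 0.58], "delta_rot": [0, 0, 0], "gripper": 0}, {"xyz": [0, 0, 0.58], "delta_rot": [0, 0, 0], "gripper": 0}, {"xyz": [0, 0, 0.58], "delta_rot": [0, 0, 0], "gripper": 0}])

```text
t: 8.1
ee_pos: [0.6198, -0.0785, 0.0382]
tool_rot: [[-0.002, 1.0, 0.001], [1.0, 0.002, -0.0], [-0.0, 0.001, -1.0]]
ft_force: [-0.0, -0.2, 1.9]
opening: 0.025
grip_force: 20.0
```

Touching (force rises to 1.9 N). I'll open, then retreat toward ring_b.

play_rows(targets=[{"xyz": [0, 0, 0], "delta_rot": [0, 0, 0], "gripper": 0.5}, {"xyz": [0, 0, 0], "delta_rot": [0, 0, 0], "gripper": 0.5}, {"xyz": [0, 0, 0], "delta_rot": [0, 0, 0], "gripper": 0.5}, {"xyz": [0, 0, 0], "delta_rot": [0, 0, 0], "gripper": 0.5}, {"xyz": [0, 0, -0.1], "delta_rot": [0, 0, 0], "gripper": 0.5}, {"xyz": [0, 0, -0.4], "delta_rot": [0, 0, 0], "gripper": 0.8}, {"xyz": [0, 0, -0.7], "delta_rot": [0, 0, 0], "gripper": 0.8}, {"xyz": [0.33, -0.3, -0.7], "delta_rot": [0, 0, 0], "gripper": 0.8}, {"xyz": [0.66, -0.6, -0.7], "delta_rot": [0, 0, 0], "gripper": 0.8}, {"xyz": [1, -1, -0.7], "delta_rot": [0, 0, 0], "gripper": 0.8}, {"xyz": [1, -1, -0.7], "delta_rot": [0, 0, 0], "gripper": 0.8}])

```text
t: 9.2
ee_pos: [0.4771, 0.0641, 0.1438]
tool_rot: [[-0.002, 1.0, 0.002], [1.0, 0.002, -0.0], [-0.0, 0.002, -1.0]]
ft_force: [0.8, -0.1, 0.1]
opening: 0.069
grip_force: 0.0
```

play_rows(targets=[{"xyz": [0.3, -0.04, 0], "delta_rot": [0, 0, 0], "gripper": 0.8}, {"xyz": [0.6, -0.09, 0], "delta_rot": [0, 0, 0], "gripper": 0.8}, {"xyz": [0.87, -0.09, 0], "delta_rot": [0, 0, 0], "gripper": 0.8}, {"xyz": [0.87, -0.09, 0], "delta_rot": [0, 0, 0], "gripper": 0.8}, {"xyz": [0.87, -0.09, 0], "delta_rot": [0, 0, 0], "gripper": 0.8}])

```text
t: 9.7
ee_pos: [0.4644, 0.1944, 0.1434]
tool_rot: [[-0.005, 1.0, 0.001], [1.0, 0.005, -0.0], [-0.0, 0.001, -1.0]]
ft_force: [0.2, 0.4, 0.2]
opening: 0.0699
grip_force: 0.0
```

Run:
```python
from h import *
s=manip.get_state();print(s['t'],s['ee_pos'],s['opening'])
tops(.457,.21)
for n in("scene","side"):
    c=manip.get_calibration(n);p,d=manip.camera(n);W=cloud(d,c)
    m=(d>0)&(np.hypot(W[...,0]-.62,W[...,1]+.08)<.022)&(W[...,2]>.017);Q=W[m]
    print(n,Q.min(0),Q.max(0),(Q.min(0)+Q.max(0))/2,np.median(Q[:,2]))
```

```text
9.7 [0.46436982 0.19437616 0.14335189] 0.06994169215685689
1084 min [0.4384 0.194  0.0141] max [0.4748 0.2302 0.0218] mid [0.4566 0.2121 0.018 ] medz 0.0198
scene [ 0.6090022  -0.09323356  0.01701219] [ 0.63429209 -0.06834822  0.02807144] [ 0.62164714 -0.08079089  0.02254181] 0.02291218488612401
side [ 0.60781499 -0.09315118  0.01715661] [ 0.63260152 -0.06564275  0.02556105] [ 0.62020826 -0.07939697  0.02135883] 0.02296692332476457
```

ring_a is seated: its top is at 22.9 mm (3 + 20) and it is centred to about 1 mm. Next, ring_b at (0.457, 0.2105).

play_rows(targets=[{"xyz": [0.12, -0.06, 0.2], "delta_rot": [0, 0, 0], "gripper": 0.7}, {"xyz": [0.12, -0.06, 0.45], "delta_rot": [0, 0, 0], "gripper": 0.7}, {"xyz": [0.12, -0.06, 0.6], "delta_rot": [0, 0, 0], "gripper": 0.7}, {"xyz": [0.12, -0.06, 0.68], "delta_rot": [0, 0, 0], "gripper": 0.7}, {"xyz": [0.12, -0.06, 0.72], "delta_rot": [0, 0, 0], "gripper": 0.7}, {"xyz": [0.12, -0.06, 0.72], "delta_rot": [0, 0, 0], "gripper": 0.7}, {"xyz": [0.12, -0.06, 0.72], "delta_rot": [0, 0, 0], "gripper": 0}, {"xyz": [0.12, -0.06, 0.72], "delta_rot": [0, 0, 0], "gripper": 0}, {"xyz": [0.12, -0.06, 0.72], "delta_rot": [0, 0, 0], "gripper": 0}, {"xyz": [0.12, -0.06, 0.72], "delta_rot": [0, 0, 0], "gripper": 0}, {"xyz": [0.12, -0.06, 0.72], "delta_rot": [0, 0, 0], "gripper": 0}, {"xyz": [0.12, -0.06, 0.72], "delta_rot": [0, 0, 0], "gripper": 0}, {"xyz": [0.12, -0.06, 0.72], "delta_rot": [0, 0, 0], "gripper": 0}], squeeze=20)

```text
t: 11.15
ee_pos: [0.4558, 0.2117, 0.0352]
tool_rot: [[-0.002, 1.0, 0.001], [1.0, 0.002, 0.0], [0.0, 0.001, -1.0]]
ft_force: [-0.8, -0.2, 5.6]
opening: 0.0363
grip_force: 20.0
```

play_rows(targets=[{"xyz": [0, 0, -0.1], "delta_rot": [0, 0, 0], "gripper": 0}, {"xyz": [0, 0, -0.3], "delta_rot": [0, 0, 0], "gripper": 0}, {"xyz": [-0.05, 0.1, -0.5], "delta_rot": [0, 0, 0], "gripper": 0}, {"xyz": [-0.2, 0.25, -0.6], "delta_rot": [0, 0, 0], "gripper": 0}, {"xyz": [-0.4, 0.45, -0.6], "delta_rot": [0, 0, 0], "gripper": 0}, {"xyz": [-0.6, 0.65, -0.6], "delta_rot": [0, 0, 0], "gripper": 0}, {"xyz": [-0.78, 0.85, -0.6], "delta_rot": [0, 0, 0], "gripper": 0}, {"xyz": [-0.88, 1, -0.6], "delta_rot": [0, 0, 0], "gripper": 0}, {"xyz": [-0.88, 1, -0.6], "delta_rot": [0, 0, 0], "gripper": 0}])

```text
t: 12.05
ee_pos: [0.6095, 0.077, 0.1244]
tool_rot: [[0.001, 1.0, 0.005], [1.0, -0.001, -0.001], [-0.001, 0.005, -1.0]]
ft_force: [0.3, -0.1, -1.0]
opening: 0.0364
grip_force: 20.0
```

play_rows(targets=[{"xyz": [0, 0.15, 0], "delta_rot": [0, 0, 0], "gripper": 0}, {"xyz": [0, 0.2, 0.1], "delta_rot": [0, 0, 0], "gripper": 0}, {"xyz": [0, 0.2, 0.3], "delta_rot": [0, 0, 0], "gripper": 0}, {"xyz": [0, 0.2, 0.45], "delta_rot": [0, 0, 0], "gripper": 0}, {"xyz": [0, 0.2, 0.53], "delta_rot": [0, 0, 0], "gripper": 0}, {"xyz": [0, 0.2, 0.56], "delta_rot": [0, 0, 0], "gripper": 0}, {"xyz": [0, 0.2, 0.57], "delta_rot": [0, 0, 0], "gripper": 0}, {"xyz": [0, 0.2, 0.577], "delta_rot": [0, 0, 0], "gripper": 0}, {"xyz": [0, 0.2, 0.58], "delta_rot": [0, 0, 0], "gripper": 0}, {"xyz": [0, 0.2, 0.58], "delta_rot": [0, 0, 0], "gripper": 0}, {"xyz": [0, 0.2, 0.58], "delta_rot": [0, 0, 0], "gripper": 0}])

```text
t: 13.15
ee_pos: [0.6363, 0.0799, 0.0383]
tool_rot: [[-0.002, 1.0, 0.002], [1.0, 0.002, 0.0], [-0.0, 0.002, -1.0]]
ft_force: [-0.1, 0.2, -0.0]
opening: 0.0366
grip_force: 20.0
```

play_rows(targets=[{"xyz": [0, 0, 0.004], "delta_rot": [0, 0, 0], "gripper": 0}, {"xyz": [0, 0, 0.006], "delta_rot": [0, 0, 0], "gripper": 0}, {"xyz": [0, 0, 0.006], "delta_rot": [0, 0, 0], "gripper": 0.6}, {"xyz": [0, 0, 0.006], "delta_rot": [0, 0, 0], "gripper": 0.6}, {"xyz": [0, 0, 0.006], "delta_rot": [0, 0, 0], "gripper": 0.6}, {"xyz": [0, 0, 0.006], "delta_rot": [0, 0, 0], "gripper": 0.6}, {"xyz": [0, 0, -0.1], "delta_rot": [0, 0, 0], "gripper": 0.6}, {"xyz": [0, 0, -0.4], "delta_rot": [0, 0, 0], "gripper": 1}, {"xyz": [0, 0, -0.7], "delta_rot": [0, 0, 0], "gripper": 1}, {"xyz": [-0.3, -0.1, -0.7], "delta_rot": [0, 0, 0], "gripper": 1}, {"xyz": [-0.6, -0.2, -0.7], "delta_rot": [0, 0, 0], "gripper": 1}, {"xyz": [-0.9, -0.3, -0.7], "delta_rot": [0, 0, 0], "gripper": 1}, {"xyz": [-1, -0.4, -0.7], "delta_rot": [0, 0, 0], "gripper": 1}])

```text
t: 14.45
ee_pos: [0.5762, -0.0743, 0.1441]
tool_rot: [[0.001, 1.0, 0.003], [1.0, -0.001, -0.002], [-0.002, 0.003, -1.0]]
ft_force: [-0.3, -0.2, -0.8]
opening: 0.0855
grip_force: 0.0
```

play_rows(targets=[{"xyz": [-0.3, -0.1, 0], "delta_rot": [0, 0, 0], "gripper": 1}, {"xyz": [-0.6, -0.2, 0], "delta_rot": [0, 0, 0], "gripper": 1}, {"xyz": [-0.9, -0.3, 0], "delta_rot": [0, 0, 0], "gripper": 1}, {"xyz": [-1, -0.4, 0], "delta_rot": [0, 0, 0], "gripper": 1}])

```text
t: 14.85
ee_pos: [0.5168, -0.2253, 0.144]
tool_rot: [[0.001, 1.0, 0.004], [1.0, -0.001, -0.004], [-0.004, 0.004, -1.0]]
ft_force: [0.2, 0.4, 0.2]
opening: 0.0869
grip_force: 0.0
```

play_rows(targets=[{"xyz": [-0.2, -0.1, 0], "delta_rot": [0, 0, 0], "gripper": 1}, {"xyz": [-0.45, -0.25, 0], "delta_rot": [0, 0, 0], "gripper": 1}, {"xyz": [-0.6, -0.25, 0], "delta_rot": [0, 0, 0], "gripper": 1}, {"xyz": [-0.6, -0.25, 0], "delta_rot": [0, 0, 0], "gripper": 1}, {"xyz": [-0.6, -0.25, 0], "delta_rot": [0, 0, 0], "gripper": 1}])

```text
t: 15.35
ee_pos: [0.4789, -0.3106, 0.1432]
tool_rot: [[-0.001, 1.0, 0.001], [1.0, 0.001, 0.0], [0.0, 0.001, -1.0]]
ft_force: [-0.6, 1.0, 1.0]
opening: 0.087
grip_force: 0.0
```

Run:
```python
from h import *
s=manip.get_state();print(s['t'],s['ee_pos'],s['opening'])
p,m=tops(.480,-.327,.04);cv2.imwrite('pics/w3.png',p)
for n in("scene","side"):
    c=manip.get_calibration(n);p,d=manip.camera(n);W=cloud(d,c)
    m=(d>0)&(np.hypot(W[...,0]-.637,W[...,1]-.078)<.028)&(W[...,2]>.017);Q=W[m]
    print(n,Q.min(0),Q.max(0),(Q.min(0)+Q.max(0))/2,np.median(Q[:,2]))
```

```text
15.35 [ 0.47891944 -0.31057726  0.14324867] 0.08698049604662864
1573 min [ 0.4547 -0.3516  0.014 ] max [ 0.504  -0.3018  0.0222] mid [ 0.4793 -0.3267  0.0181] medz 0.0198
scene [0.62027997 0.05932703 0.0171796 ] [0.65698853 0.09591815 0.02678155] [0.63863425 0.07762259 0.02198057] 0.023389630451222766
side [0.61847668 0.05920011 0.01701026] [0.65456103 0.09736783 0.02639444] [0.63651886 0.07828397 0.02170235] 0.02329114435738945
```

View pics/w3.png

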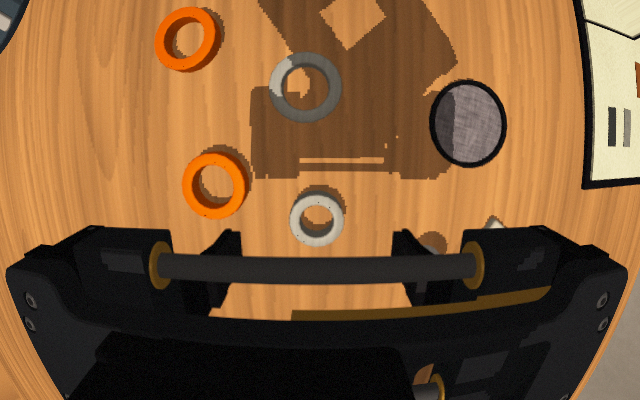

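ring_b is seated (top at 23.3 mm, centred). The wrist view shows grey ring_c at px (317,219), grey ring_d at (305,87), and orange look-alikes at (215,185) and (188,39). Next, ring_c at (0.4795, -0.327) with a reduced opening.

play_rows(targets=[{"xyz": [-0.1, 0, 0.15], "delta_rot": [0, 0, 0], "gripper": 0.78}, {"xyz": [-0.1, 0, 0.35], "delta_rot": [0, 0, 0], "gripper": 0.78}, {"xyz": [-0.1, 0, 0.55], "delta_rot": [0, 0, 0], "gripper": 0.78}, {"xyz": [-0.1, 0, 0.67], "delta_rot": [0, 0, 0], "gripper": 0.78}, {"xyz": [-0.1, 0, 0.72], "delta_rot": [0, 0, 0], "gripper": 0.78}, {"xyz": [-0.1, 0, 0.72], "delta_rot": [0, 0, 0], "gripper": 0.78}, {"xyz": [-0.1, 0, 0.72], "delta_rot": [0, 0, 0], "gripper": 0}, {"xyz": [-0.1, 0, 0.72], "delta_rot": [0, 0, 0], "gripper": 0}, {"xyz": [-0.1, 0, 0.72], "delta_rot": [0, 0, 0], "gripper": 0}, {"xyz": [-0.1, 0, 0.72], "delta_rot": [0, 0, 0], "gripper": 0}, {"xyz": [-0.1, 0, 0.72], "delta_rot": [0, 0, 0], "gripper": 0}, {"xyz": [-0.1, 0, 0.72], "delta_rot": [0, 0, 0], "gripper": 0}, {"xyz": [-0.1, 0, 0.72], "delta_rot": [0, 0, 0], "gripper": 0}], squeeze=25)

```text
t: 16.8
ee_pos: [0.4794, -0.3258, 0.0356]
tool_rot: [[-0.002, 1.0, 0.001], [1.0, 0.002, -0.001], [-0.001, 0.001, -1.0]]
ft_force: [-0.8, 1.1, 5.2]
opening: 0.0496
grip_force: 25.0
```

play_rows(targets=[{"xyz": [0, 0, -0.1], "delta_rot": [0, 0, 0], "gripper": 0}, {"xyz": [0, 0, -0.3], "delta_rot": [0, 0, 0], "gripper": 0}, {"xyz": [0.05, 0.05, -0.5], "delta_rot": [0, 0, 0], "gripper": 0}, {"xyz": [0.2, 0.2, -0.6], "delta_rot": [0, 0, 0], "gripper": 0}, {"xyz": [0.4, 0.3, -0.6], "delta_rot": [0, 0, 0], "gripper": 0}, {"xyz": [0.7, 0.4, -0.6], "delta_rot": [0, 0, 0], "gripper": 0}, {"xyz": [1, 0.5, -0.6], "delta_rot": [0, 0, 0], "gripper": 0}])

```text
t: 17.5
ee_pos: [0.5539, -0.1743, 0.1253]
tool_rot: [[-0.0, 1.0, 0.001], [1.0, 0.0, -0.0], [-0.0, 0.001, -1.0]]
ft_force: [-0.2, -0.6, -1.8]
opening: 0.0494
grip_force: 25.0
```

play_rows(targets=[{"xyz": [0.3, 0.1, 0], "delta_rot": [0, 0, 0], "gripper": 0}, {"xyz": [0.6, 0.2, 0], "delta_rot": [0, 0, 0], "gripper": 0}, {"xyz": [0.9, 0.3, 0], "delta_rot": [0, 0, 0], "gripper": 0}, {"xyz": [1, 0.37, 0], "delta_rot": [0, 0, 0], "gripper": 0}])

```text
t: 17.9
ee_pos: [0.6084, -0.0204, 0.1249]
tool_rot: [[-0.006, 1.0, -0.001], [1.0, 0.006, 0.002], [0.002, -0.001, -1.0]]
ft_force: [0.8, -0.3, -2.1]
opening: 0.0493
grip_force: 25.0
```

play_rows(targets=[{"xyz": [0.3, 0, 0], "delta_rot": [0, 0, 0], "gripper": 0}, {"xyz": [0.6, 0, 0], "delta_rot": [0, 0, 0], "gripper": 0}, {"xyz": [0.9, 0, 0], "delta_rot": [0, 0, 0], "gripper": 0}, {"xyz": [1, 0, 0], "delta_rot": [0, 0, 0], "gripper": 0}])

```text
t: 18.3
ee_pos: [0.6076, 0.1286, 0.1248]
tool_rot: [[-0.005, 1.0, -0.001], [1.0, 0.005, 0.001], [0.001, -0.001, -1.0]]
ft_force: [-0.1, -0.9, -2.7]
opening: 0.0491
grip_force: 25.0
```

play_rows(targets=[{"xyz": [0.3, 0, 0], "delta_rot": [0, 0, 0], "gripper": 0}, {"xyz": [0.55, 0, 0], "delta_rot": [0, 0, 0], "gripper": 0}, {"xyz": [0.75, 0, 0], "delta_rot": [0, 0, 0], "gripper": 0}, {"xyz": [0.81, 0, 0], "delta_rot": [0, 0, 0], "gripper": 0}, {"xyz": [0.81, 0, 0], "delta_rot": [0, 0, 0], "gripper": 0}, {"xyz": [0.81, 0, 0], "delta_rot": [0, 0, 0], "gripper": 0}])

```text
t: 18.9
ee_pos: [0.6083, 0.2449, 0.1244]
tool_rot: [[-0.002, 1.0, -0.001], [1.0, 0.002, -0.001], [-0.001, -0.001, -1.0]]
ft_force: [0.5, 0.1, -1.9]
opening: 0.049
grip_force: 25.0
```

Run:
```python
from h import *
s=manip.get_state();print(s['t'],s['ee_pos'],s['opening'],s['grip_force'])
p,d,W=wcloud()
m=(d>0)&(np.hypot(W[...,0]-.61,W[...,1]-.245)<.06)&(W[...,2]<.014);Q=W[m]
r=Q[Q[:,2]>.0055];print(r.min(0),r.max(0),(r.min(0)+r.max(0))/2)
```

```text
18.9 [0.60825275 0.24486518 0.12444443] 0.049005671264295676 24.999641091562808
[0.57279763 0.20862358 0.00550031] [0.64605731 0.28188925 0.01012832] [0.60942747 0.24525641 0.00781431]
```

play_rows(targets=[{"xyz": [0, 0.007, 0.15], "delta_rot": [0, 0, 0], "gripper": 0}, {"xyz": [0, 0.007, 0.33], "delta_rot": [0, 0, 0], "gripper": 0}, {"xyz": [0, 0.007, 0.46], "delta_rot": [0, 0, 0], "gripper": 0}, {"xyz": [0, 0.007, 0.53], "delta_rot": [0, 0, 0], "gripper": 0}, {"xyz": [0, 0.007, 0.56], "delta_rot": [0, 0, 0], "gripper": 0}, {"xyz": [0, 0.007, 0.57], "delta_rot": [0, 0, 0], "gripper": 0}, {"xyz": [0, 0.007, 0.577], "delta_rot": [0, 0, 0], "gripper": 0}, {"xyz": [0, 0.007, 0.581], "delta_rot": [0, 0, 0], "gripper": 0}, {"xyz": [0, 0.007, 0.583], "delta_rot": [0, 0, 0], "gripper": 0}, {"xyz": [0, 0.007, 0.583], "delta_rot": [0, 0, 0], "gripper": 0}, {"xyz": [0, 0.007, 0.583], "delta_rot": [0, 0, 0], "gripper": 0}])

```text
t: 20.05
ee_pos: [0.6102, 0.2463, 0.0386]
tool_rot: [[-0.003, 1.0, 0.002], [1.0, 0.003, -0.0], [-0.0, 0.002, -1.0]]
ft_force: [-0.1, -2.3, 5.5]
opening: 0.0493
grip_force: 25.0
```

play_rows(targets=[{"xyz": [0, 0, 0], "delta_rot": [0, 0, 0], "gripper": 0.75}, {"xyz": [0, 0, 0], "delta_rot": [0, 0, 0], "gripper": 0.75}, {"xyz": [0, 0, 0], "delta_rot": [0, 0, 0], "gripper": 0.75}, {"xyz": [0, 0, 0], "delta_rot": [0, 0, 0], "gripper": 0.75}, {"xyz": [0, 0, -0.1], "delta_rot": [0, 0, 0], "gripper": 0.75}, {"xyz": [0, 0, -0.4], "delta_rot": [0, 0, 0], "gripper": 1}, {"xyz": [0, 0, -0.7], "delta_rot": [0, 0, 0], "gripper": 1}, {"xyz": [-0.3, -0.1, -0.7], "delta_rot": [0, 0, 0], "gripper": 1}, {"xyz": [-0.6, -0.2, -0.7], "delta_rot": [0, 0, 0], "gripper": 1}, {"xyz": [-0.9, -0.3, -0.7], "delta_rot": [0, 0, 0], "gripper": 1}, {"xyz": [-1, -0.4, -0.7], "delta_rot": [0, 0, 0], "gripper": 1}])

```text
t: 21.15
ee_pos: [0.5494, 0.0929, 0.1434]
tool_rot: [[0.001, 1.0, 0.001], [1.0, -0.001, -0.001], [-0.001, 0.001, -1.0]]
ft_force: [-0.3, 0.9, 0.0]
opening: 0.0862
grip_force: 0.0
```

play_rows(targets=[{"xyz": [-0.3, -0.1, 0], "delta_rot": [0, 0, 0], "gripper": 1}, {"xyz": [-0.6, -0.2, 0], "delta_rot": [0, 0, 0], "gripper": 1}, {"xyz": [-0.9, -0.3, 0], "delta_rot": [0, 0, 0], "gripper": 1}, {"xyz": [-1, -0.4, 0], "delta_rot": [0, 0, 0], "gripper": 1}])

```text
t: 21.55
ee_pos: [0.4906, -0.0577, 0.1433]
tool_rot: [[0.001, 1.0, 0.003], [1.0, -0.001, -0.002], [-0.002, 0.003, -1.0]]
ft_force: [0.1, 0.3, 0.9]
opening: 0.0869
grip_force: 0.0
```

play_rows(targets=[{"xyz": [-0.3, -0.05, 0], "delta_rot": [0, 0, 0], "gripper": 1}, {"xyz": [-0.6, -0.1, 0], "delta_rot": [0, 0, 0], "gripper": 1}, {"xyz": [-0.88, -0.13, 0], "delta_rot": [0, 0, 0], "gripper": 1}, {"xyz": [-0.95, -0.13, 0], "delta_rot": [0, 0, 0], "gripper": 1}, {"xyz": [-0.95, -0.13, 0], "delta_rot": [0, 0, 0], "gripper": 1}, {"xyz": [-0.95, -0.13, 0], "delta_rot": [0, 0, 0], "gripper": 1}])

```text
t: 22.15
ee_pos: [0.4705, -0.1954, 0.1424]
tool_rot: [[-0.002, 1.0, -0.0], [1.0, 0.002, 0.001], [0.001, -0.0, -1.0]]
ft_force: [-0.6, 0.4, -0.1]
opening: 0.087
grip_force: 0.0
```

Run:
```python
from h import *
s=manip.get_state();print(s['t'],s['ee_pos'],s['opening'])
p,m=tops(.471,-.211,.045)
for n in("scene","side"):
    c=manip.get_calibration(n);p,d=manip.camera(n);W=cloud(d,c)
    m=(d>0)&(np.hypot(W[...,0]-.61,W[...,1]-.245)<.034)&(W[...,2]>.017);Q=W[m]
    print(n,Q.min(0),Q.max(0),(Q.min(0)+Q.max(0))/2,np.median(Q[:,2]))
```

```text
22.15 [ 0.47047952 -0.19538007  0.1423826 ] 0.08698977696518738
2195 min [ 0.439  -0.2413  0.014 ] max [ 0.4999 -0.1794  0.0225] mid [ 0.4694 -0.2103  0.0182] medz 0.0199
scene [0.58674242 0.21827772 0.01710992] [0.63777557 0.26666046 0.02715904] [0.612259   0.24246909 0.02213448] 0.023122156857756846
side [0.58557291 0.21876164 0.01711384] [0.63533732 0.26803174 0.02669606] [0.61045511 0.24339669 0.02190495] 0.023272690514153375
```

ring_c is seated. Next, ring_d at (0.470, -0.211).

play_rows(targets=[{"xyz": [-0.095, -0.007, 0.15], "delta_rot": [0, 0, 0], "gripper": 0.95}, {"xyz": [-0.095, -0.007, 0.35], "delta_rot": [0, 0, 0], "gripper": 0.95}, {"xyz": [-0.095, -0.007, 0.55], "delta_rot": [0, 0, 0], "gripper": 0.95}, {"xyz": [-0.095, -0.007, 0.67], "delta_rot": [0, 0, 0], "gripper": 0.95}, {"xyz": [-0.095, -0.007, 0.717], "delta_rot": [0, 0, 0], "gripper": 0.95}, {"xyz": [-0.095, -0.007, 0.717], "delta_rot": [0, 0, 0], "gripper": 0.95}, {"xyz": [-0.095, -0.007, 0.717], "delta_rot": [0, 0, 0], "gripper": 0}, {"xyz": [-0.095, -0.007, 0.717], "delta_rot": [0, 0, 0], "gripper": 0}, {"xyz": [-0.095, -0.007, 0.717], "delta_rot": [0, 0, 0], "gripper": 0}, {"xyz": [-0.095, -0.007, 0.717], "delta_rot": [0, 0, 0], "gripper": 0}, {"xyz": [-0.095, -0.007, 0.717], "delta_rot": [0, 0, 0], "gripper": 0}, {"xyz": [-0.095, -0.007, 0.717], "delta_rot": [0, 0, 0], "gripper": 0}], squeeze=30)

```text
t: 23.5
ee_pos: [0.47, -0.2109, 0.0354]
tool_rot: [[-0.002, 1.0, 0.001], [1.0, 0.002, -0.001], [-0.001, 0.001, -1.0]]
ft_force: [0.5, 0.4, 6.0]
opening: 0.06
grip_force: 30.0
```

play_rows(targets=[{"xyz": [0, 0, -0.1], "delta_rot": [0, 0, 0], "gripper": 0}, {"xyz": [0, 0, -0.3], "delta_rot": [0, 0, 0], "gripper": 0}, {"xyz": [0, 0.1, -0.5], "delta_rot": [0, 0, 0], "gripper": 0}, {"xyz": [-0.05, 0.3, -0.6], "delta_rot": [0, 0, 0], "gripper": 0}, {"xyz": [-0.1, 0.55, -0.6], "delta_rot": [0, 0, 0], "gripper": 0}, {"xyz": [-0.16, 0.8, -0.6], "delta_rot": [0, 0, 0], "gripper": 0}, {"xyz": [-0.16, 1, -0.6], "delta_rot": [0, 0, 0], "gripper": 0}, {"xyz": [-0.16, 1, -0.6], "delta_rot": [0, 0, 0], "gripper": 0}, {"xyz": [-0.16, 1, -0.6], "delta_rot": [0, 0, 0], "gripper": 0}])

```text
t: 24.4
ee_pos: [0.619, -0.2337, 0.1235]
tool_rot: [[-0.003, 1.0, -0.003], [1.0, 0.003, 0.001], [0.001, -0.003, -1.0]]
ft_force: [0.2, -0.4, -2.5]
opening: 0.0608
grip_force: 30.0
```

Run:
```python
from h import *
s=manip.get_state();print(s['t'],s['ee_pos'],s['opening'],s['grip_force'],s['ft_force'])
def rim(W,d,n):
    m=(d>0)&(np.hypot(W[...,0]-.627,W[...,1]+.237)<.06)&(W[...,2]<.012)&(W[...,2]>.0055);r=W[m]
    print(n,r.min(0),r.max(0),(r.min(0)+r.max(0))/2)
p,d,W=wcloud();rim(W,d,'wrist')
for n in("scene","side"):
    f=np.load(n+"0.npz");rim(cloud(f['d'],manip.get_calibration(n)),f['d'],n)
```

```text
24.4 [ 0.61904028 -0.23366638  0.12345177] 0.06075144743524599 29.999418267980218 [ 0.24224801 -0.39335107 -2.53458197]
wrist [ 0.58350375 -0.27831714  0.00550674] [ 0.6689448  -0.19302314  0.00982186] [ 0.62622428 -0.23567014  0.0076643 ]
scene [ 0.58505085 -0.28159074  0.00551716] [ 0.67123616 -0.19435544  0.0118368 ] [ 0.6281435  -0.23797309  0.00867698]
side [ 0.58399917 -0.28155201  0.00550215] [ 0.66849479 -0.19209659  0.01147577] [ 0.62624698 -0.2368243   0.00848896]
```

play_rows(targets=[{"xyz": [-0.007, 0.043, 0.15], "delta_rot": [0, 0, 0], "gripper": 0}, {"xyz": [-0.007, 0.043, 0.33], "delta_rot": [0, 0, 0], "gripper": 0}, {"xyz": [-0.007, 0.043, 0.46], "delta_rot": [0, 0, 0], "gripper": 0}, {"xyz": [-0.007, 0.043, 0.53], "delta_rot": [0, 0, 0], "gripper": 0}, {"xyz": [-0.007, 0.043, 0.56], "delta_rot": [0, 0, 0], "gripper": 0}, {"xyz": [-0.007, 0.043, 0.57], "delta_rot": [0, 0, 0], "gripper": 0}, {"xyz": [-0.007, 0.043, 0.577], "delta_rot": [0, 0, 0], "gripper": 0}, {"xyz": [-0.007, 0.043, 0.581], "delta_rot": [0, 0, 0], "gripper": 0}, {"xyz": [-0.007, 0.043, 0.581], "delta_rot": [0, 0, 0], "gripper": 0}, {"xyz": [-0.007, 0.043, 0.581], "delta_rot": [0, 0, 0], "gripper": 0}])

```text
t: 25.45
ee_pos: [0.6269, -0.2358, 0.0385]
tool_rot: [[-0.002, 1.0, 0.002], [1.0, 0.002, -0.001], [-0.001, 0.002, -1.0]]
ft_force: [0.2, 0.2, 0.9]
opening: 0.0606
grip_force: 30.0
```

play_rows(targets=[{"xyz": [0, 0, 0], "delta_rot": [0, 0, 0], "gripper": 0.88}, {"xyz": [0, 0, 0], "delta_rot": [0, 0, 0], "gripper": 0.88}, {"xyz": [0, 0, 0], "delta_rot": [0, 0, 0], "gripper": 0.88}, {"xyz": [0, 0, 0], "delta_rot": [0, 0, 0], "gripper": 0.88}, {"xyz": [0, 0, -0.1], "delta_rot": [0, 0, 0], "gripper": 0.88}, {"xyz": [0, 0, -0.4], "delta_rot": [0, 0, 0], "gripper": 0.88}, {"xyz": [0, 0, -0.7], "delta_rot": [0, 0, 0], "gripper": 0.88}, {"xyz": [0, 0, -1], "delta_rot": [0, 0, 0], "gripper": 0.88}, {"xyz": [0, 0, -1], "delta_rot": [0, 0, 0], "gripper": 0.88}, {"xyz": [0, 0, -1], "delta_rot": [0, 0, 0], "gripper": 0.88}])

```text
t: 26.45
ee_pos: [0.627, -0.2358, 0.1902]
tool_rot: [[-0.002, 1.0, 0.004], [1.0, 0.002, -0.002], [-0.002, 0.004, -1.0]]
ft_force: [-0.6, -0.3, 0.3]
opening: 0.0767
grip_force: 0.0
```

Run:
```python
from h import *
s=manip.get_state();print(s['t'],s['ee_pos'],s['opening'])
for n in("side","scene"):
    c=manip.get_calibration(n);p,d=manip.camera(n);W=cloud(d,c)
    for k,x,y,r in(('a',.62,-.08,.022),('b',.637,.078,.028),('c',.61,.245,.034),('d',.627,-.237,.04),('nut',.447,-.066,.03),('disc',.455,.075,.03)):
        m=(d>0)&(np.hypot(W[...,0]-x,W[...,1]-y)<r)&(W[...,2]>.015)&(W[...,2]<.03);Q=W[m]
        if len(Q):print(n,k,((Q.min(0)+Q.max(0))/2)[:2].round(4),(Q.max(0)-Q.min(0))[:2].round(4),np.median(Q[:,2]).round(4))
cv2.imwrite('pics/end.png',p)
```

```text
26.45 [ 0.62704122 -0.23575197  0.19018575] 0.07668587382885211
side a [ 0.6198 -0.0797] [0.0242 0.0264] 0.0229
side b [0.6361 0.0785] [0.0366 0.0386] 0.0231
side c [0.61   0.2431] [0.049  0.0499] 0.0232
side d [ 0.6271 -0.234 ] [0.0608 0.0631] 0.023
side nut [ 0.45   -0.0643] [0.0421 0.0468] 0.0204
side disc [0.4525 0.0747] [0.0426 0.0466] 0.0204
scene a [ 0.6215 -0.0814] [0.0268 0.025 ] 0.0225
scene b [0.6374 0.0778] [0.0397 0.0375] 0.0228
scene c [0.6121 0.2424] [0.049  0.0491] 0.023
scene d [ 0.6291 -0.2378] [0.0624 0.0665] 0.0234
scene nut [ 0.4516 -0.0664] [0.0439 0.0473] 0.0206
scene disc [0.454  0.0739] [0.0435 0.0441] 0.0205
```

View pics/end.png

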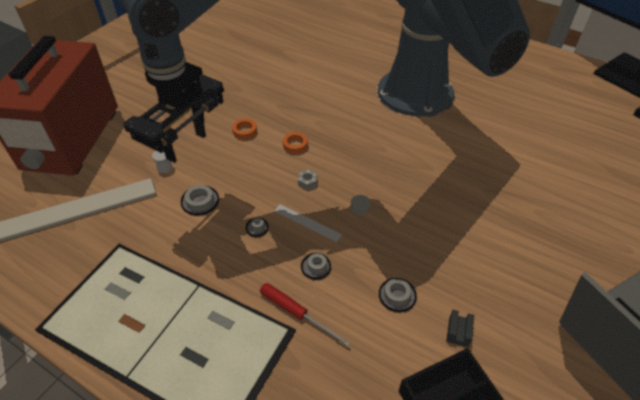

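All four rings lie flat in their own nests, at px (200,198), (257,227), (316,264) and (397,293), with tops at about 23 mm. The nut, disc and orange look-alikes haven't moved, and the gripper is clear.

```bash
python3 -c "
from bench import manip
print(manip.sign_off())"
```

```text
the job is handed in; nothing more can be done
None
```

All four setting rings lie flat in their matching nests, set down gently in about 26 s of robot time; the disc, nut and orange look-alikes were left untouched, and the job is handed in.

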